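# Close up the nest box with the slot entrance

## Task

Close up the nest box with the wide slot-shaped entrance: with the fingertips push its front gently down until it is shut flush, then push its dark wooden turn-button round so that it lies across the front and holds it. Do not lift, pull up or shove the box; leave the two nest boxes with round holes open as they are, and everything else on the bench in its place.

Things in the scene. Friction and masses are not known exactly. Their poses are not given: they have to be found in the camera images.
- nestbox_slot: Pine nest box, entrance a wide rectangular slot, 65 mm across and 28 mm high. Loose, about 1.4 kg, on its back: foot to the robot, front up, roof at the far end. 150 mm wide, 18 mm boards, rim 140 mm above the bench. Origin on the bench under the box; +x foot to roof, +y left, +z up. Foot's outer face at x=-110 mm (back board, 18 high, to -155). Roof from x=+108 mm at the rim, 170 wide, up to 165 high.
- front_slot (a joint): Front panel's angle (rad): 0 = shut, flush with the rim; grows as its foot end swings up; starts 0.35 to 0.65. Panel 190 x 110 x 18 mm between the sides, on tight pivot nails along the box's y at x=+96, z=131 mm. Stays at any angle; 1 to 4 N down on its foot half moves it; stops dead when shut.
- front_slot_edge (a point): Middle of the free (foot-end) edge of that panel, on its outer face, 186 mm from the pivot line; 140 mm above the bench when shut. The entrance's centre is 75 mm from the pivot line.
- button_slot (a joint): Turn-button's angle (rad): 0 = parked along the foot's rim, arm to the box's +y; pi/2 = across the front, arm to the box's +x; negative = arm swung off the foot, towards the robot. Starts -0.6 to 0, stops at -0.8 and 1.7, stays where left; takes about 1 N at the arm's end, 2.5 N at 12 mm from the pivot.
- button_slot_pivot (a point): Top of the turn-button over its screw, at x=-101, y=0, z=156 mm of the box, on the foot board's rim. The button is a dark hardwood bar 50 x 18 mm, 15 mm thick, its underside 1 mm above the rim: square arm end 41 mm from the screw, the other end rounded about the screw. Turned over an open front, it stops it from shutting.
- button_slot_tip (a point): Middle of the end face of that turn-button's arm, 41 mm from the pivot axis, half way up its thickness.
- nestbox_small: Pine nest box, entrance a small round hole, 32 mm. Loose, about 1.4 kg, on its back: foot to the robot, front up, roof at the far end. 150 mm wide, 18 mm boards, rim 140 mm above the bench. Origin on the bench under the box; +x foot to roof, +y left, +z up. Foot's outer face at x=-110 mm (back board, 18 high, to -155). Roof from x=+108 mm at the rim, 170 wide, up to 165 high.
- front_small (a joint): Front panel's angle (rad): 0 = shut, flush with the rim; grows as its foot end swings up; starts 0.35 to 0.65. Panel 190 x 110 x 18 mm between the sides, on tight pivot nails along the box's y at x=+96, z=131 mm. Stays at any angle; 1 to 4 N down on its foot half moves it; stops dead when shut.
- front_small_edge (a point): Middle of the free (foot-end) edge of that panel, on its outer face, 186 mm from the pivot line; 140 mm above the bench when shut. The entrance's centre is 75 mm from the pivot line.
- button_small (a joint): Turn-button's angle (rad): 0 = parked along the foot's rim, arm to the box's +y; pi/2 = across the front, arm to the box's +x; negative = arm swung off the foot, towards the robot. Starts -0.6 to 0, stops at -0.8 and 1.7, stays where left; takes about 1 N at the arm's end, 2.5 N at 12 mm from the pivot.
- button_small_pivot (a point): Top of the turn-button over its screw, at x=-101, y=0, z=156 mm of the box, on the foot board's rim. The button is a dark hardwood bar 50 x 18 mm, 15 mm thick, its underside 1 mm above the rim: square arm end 41 mm from the screw, the other end rounded about the screw. Turned over an open front, it stops it from shutting.
- button_small_tip (a point): Middle of the end face of that turn-button's arm, 41 mm from the pivot axis, half way up its thickness.
- nestbox_large: Pine nest box, entrance a large round hole, 48 mm. Loose, about 1.4 kg, on its back: foot to the robot, front up, roof at the far end. 150 mm wide, 18 mm boards, rim 140 mm above the bench. Origin on the bench under the box; +x foot to roof, +y left, +z up. Foot's outer face at x=-110 mm (back board, 18 high, to -155). Roof from x=+108 mm at the rim, 170 wide, up to 165 high.
- front_large (a joint): Front panel's angle (rad): 0 = shut, flush with the rim; grows as its foot end swings up; starts 0.35 to 0.65. Panel 190 x 110 x 18 mm between the sides, on tight pivot nails along the box's y at x=+96, z=131 mm. Stays at any angle; 1 to 4 N down on its foot half moves it; stops dead when shut.
- front_large_edge (a point): Middle of the free (foot-end) edge of that panel, on its outer face, 186 mm from the pivot line; 140 mm above the bench when shut. The entrance's centre is 75 mm from the pivot line.
- button_large (a joint): Turn-button's angle (rad): 0 = parked along the foot's rim, arm to the box's +y; pi/2 = across the front, arm to the box's +x; negative = arm swung off the foot, towards the robot. Starts -0.6 to 0, stops at -0.8 and 1.7, stays where left; takes about 1 N at the arm's end, 2.5 N at 12 mm from the pivot.
- button_large_pivot (a point): Top of the turn-button over its screw, at x=-101, y=0, z=156 mm of the box, on the foot board's rim. The button is a dark hardwood bar 50 x 18 mm, 15 mm thick, its underside 1 mm above the rim: square arm end 41 mm from the screw, the other end rounded about the screw. Turned over an open front, it stops it from shutting.
- button_large_tip (a point): Middle of the end face of that turn-button's arm, 41 mm from the pivot axis, half way up its thickness.
- cup: White plastic cup, 78 mm across the rim, 92 mm high, loose; origin under its centre.
- chisel: Wood chisel lying along the gap between two nest boxes, about 275 mm long, handle 26 mm thick; origin on the bench near its middle, +x towards the blade.
- rule: Folded folding rule, 235 x 15 x 17 mm, lying along the other gap; origin under its centre, long side along x.
- try_square: Carpenter's try square lying flat: wooden stock 120 mm, steel blade 190 mm, 20 mm thick; origin on the bench under the blade, about 20 mm to the stock's side of its middle, +x along the blade away from the stock.
- drill: Cordless drill on its side, about 240 mm long with chuck and bit, 220 mm across with grip and battery, 64 mm high; origin under the motor housing, +x towards the bit, -y towards the battery.
- saw: Hand saw lying flat, about 510 mm long, black handle 22 mm thick; origin on the bench near the heel of the blade, +x towards the blade's toe.

How it is judged:
On the way, in this order (a step that is already met when the one before it is completed fails the run):
1. the slot box's front is shut while its turn-button is still clear of it (value of joint front_slot below 0.035 rad and value of joint button_slot below 0.35 rad), for 0.2 s.
2. the slot box's turn-button lies across the shut front (value of joint button_slot above 1.2 rad and value of joint front_slot below 0.035 rad), for 0.2 s.
At the end, for the whole second after the job is handed in: Slot box: front within 0.035 rad of shut, button past 1.2 rad across it, box at rest on its back within 30 mm of its start. Other boxes and buttons within 12 mm of their start, their fronts' edges within 15 mm, tools and cup within 20 mm (all of step 2 and distance of nestbox_slot from where it was at the start of the episode below 0.03 m and angle between nestbox_slot's own z axis and vertical below 0.05 rad and linear speed of nestbox_slot below 0.01 m/s and distance of each of nestbox_small, nestbox_large, button_small_tip, button_large_tip from where it was at the start of the episode below 0.012 m and distance of each of front_small_edge, front_large_edge from where it was at the start of the episode below 0.015 m and distance of each of cup, chisel, rule, try_square, drill, saw from where it was at the start of the episode below 0.02 m); the robot touches nothing.
It fails at once if another nest box, its front or its turn-button was moved (distance of any of nestbox_small, nestbox_large, button_small_tip, button_large_tip from where it was at the start of the episode above 0.012 m or distance of any of front_small_edge, front_large_edge from where it was at the start of the episode above 0.015 m).
It fails at once if a tool or the cup was moved out of its place (distance of any of cup, chisel, rule, try_square, drill, saw from where it was at the start of the episode above 0.02 m).
It fails at once if the slot box was lifted, tipped or shoved along the bench (height (world z) of nestbox_slot above 0.015 m or angle between nestbox_slot's own z axis and vertical above 0.1 rad or distance of nestbox_slot from where it was at the start of the episode above 0.03 m).
It fails at once if the slot box's front was pulled further open (value of joint front_slot above 0.8 rad).
It fails at once if the front was not shut gently: pushed with over 40 N, or slammed at over 3 rad/s (contact force between nestbox_slot and the fingers above 40 N or velocity of joint front_slot below -3 rad/s).
It also fails if it takes over 51 s, if anything falls off the work surface, if the arm or the gripper's body presses on something with over 40 N, if the wrist force passes 120 N, or if a joint passes its speed limit or range.

## Robot

A 7-joint arm with a two-finger parallel gripper is mounted at the origin on the work surface. World frame = base frame: x ahead of the robot, y to its left, z up, the work surface at z = 0. Lengths are in m, angles in rad, forces in N, time in s.
With the tool pointing down it reaches from about 0.4 to 0.85 m from the base axis. Payload 10.4 kg.
Tool frame: the origin (TCP) lies between the finger pads; the fingertips stand tcp_to_tips ahead of it and the grasp point (between the pads) lies 8 mm behind it (tcp_to_tips is the distance from the TCP to the fingertips, in m); z points along the fingers, y is the line along which they close (so a half turn about z gives the same grasp; the last joint's range is limited). The gripper opens to 85 mm and grips with 20 to 120 N. Pads are 22 mm wide; open, the fingers measure 114 mm over their backs; the gripper's body (76 mm by 85 mm) begins 54 mm behind the grasp point. The pads swing forward as they close: fully open they stand 13 mm farther back than shut.
Start: joints at [1.262, 0.332, -0.065, 1.46, 0.022, 1.35, -0.088], TCP at [0.176, -0.6, 0.242] pointing down, gripper open.
Joint ranges: [-2.6, 2.6], [-0.5, 2.12], [-1.47, 1.34], [0.16, 2.42], [-1.27, 4.41], [0.06, 2.06], [-2.6, 2.6]. Speed limits (rad/s): [2.22, 2.22, 2.79, 2.79, 3.14, 3.14, 3.14].

## Interface

Orientations are given as a unit quaternion [x, y, z, w].
In Python, from workcell import * gives the robot as it stands.
- The arm moves only by the tool apply_moves, never from a script. Its argument "rows" is a list of rows, each an object of numbers: "x", "y", "z": the shift along the tool's x, y, z in mm; "ax", "ay", "az": the turn, a rotation vector about the tool's x, y, z in degrees; "gripper": the closure, from 0 (fully open) to 1 (shut). A call has 1 to 5 rows; each row shifts and turns the commanded pose from where the row before left it, along the tool's axes as they then stand; what a row does not reach is not made up. A row lasts 1/12 s, in which the tool goes at most 41.7 mm and 7.16 degrees, less where a joint would pass 70% of its speed; a pose out of reach is approached as far as the arm can. A call with a gripper value outside its range is refused whole. The fingers move at their own pace and stop on an object; "newtons" is the grip in N (left out, the last holds). Time passes only in rows, so rows that do not move let the fingers close. It gives the time, the measured TCP pose, the force, the opening and the grip force at its end, in the units of the state.
- get_obs(): the state, without advancing time (a new reading comes with each control period).
- camera(name): name is "scene" or "top" or "wrist"; returns a dict with "color" (420x560x3 uint8, red, green, blue), "fov_y" (degrees; the focal length in pixels is half the picture's height over the tangent of half this angle, whatever the lens; pixels are square), "cx", "cy" (the principal point, pixels), "rvec" (rotation vector, rad) and "tvec" (3), from world to camera coordinates, as OpenCV has them. Camera axes: x right, y down, z forward; pixel columns grow to the right and rows downward; lengths in m; the calibration is good to about 2 mm. The wrist camera is an equidistant fisheye: a pixel r from the principal point sees the ray r / f radians off the axis. A picture is of the moment at which its call begins. There is no depth.
- hand_in(): hands the job in; it is judged then, once.
The state is a dict: "clock": time; "joint_pos": joint angles; "joint_velocities": joint speeds; "tau": joint torques, N m; "position": TCP position; "ee_rot": TCP orientation; "ft_force": force on the tool from outside, world axes, zero at the start; "torque": the same for the moment, N m; "grip_width": opening from 0.0 (shut) to 1.0 (fully open); "grasp_force": force on a finger pad.
Only numpy, scipy, OpenCV 4.12 (cv2) and the standard library are available. Lean on these libraries where they do the work, as an engineer would, in place of code of your own. Each camera call takes 0.05 s, during which the arm holds its last target. There are 200 camera calls.

## Working session

There is one attempt and no reset: what is moved stays moved. The work goes in short steps, Python scripts to look and compute and a tool call to move; the robot and the scene stay as the last step left them, time stands still between calls to the robot, and variables do not carry over. Pictures are saved under pics/ and viewed, at most 10 in all, crops included, and the job is handed in when it is done.

Besides the shell and the picture viewer there is one more tool, called after ">>>" as name(argument=value, ...), one argument or row to a line, values as JSON. apply_moves: Moves the arm, as the interface text tells. Its arguments: {"type":"object","properties":{"rows":{"type":"array","items":{"type":"object","properties":{"x":{"type":"number"},"y":{"type":"number"},"z":{"type":"number"},"ax":{"type":"number"},"ay":{"type":"number"},"az":{"type":"number"},"gripper":{"type":"number"}}}},"newtons":{"type":"number"}},"required":["rows"]}

```bash
mkdir -p pics; cat > h.py <<'E'
from workcell import *
import numpy as np, cv2
from scipy.spatial.transform import Rotation as R
def save(n,name):
    c=camera(n); cv2.imwrite('pics/'+name,c['color'][:,:,::-1]); 
    np.save('pics/'+name+'.npy',{k:v for k,v in c.items() if k!='color'},allow_pickle=True); return c
def load(name): return np.load('pics/'+name+'.npy',allow_pickle=True).item()
def ray(c,u,v):
    f=210/np.tan(np.radians(c['fov_y'])/2); Rm=R.from_rotvec(np.ravel(c['rvec'])).as_matrix()
    d=Rm.T@np.array([(u-c['cx'])/f,(v-c['cy'])/f,1]); o=-Rm.T@np.ravel(c['tvec']); return o,d
def atz(c,u,v,z):
    o,d=ray(c,u,v); return o+d*(z-o[2])/d[2]
def proj(c,P):
    f=210/np.tan(np.radians(c['fov_y'])/2); q=R.from_rotvec(np.ravel(c['rvec'])).apply(P)+np.ravel(c['tvec'])
    return np.array([c['cx']+f*q[...,0]/q[...,2],c['cy']+f*q[...,1]/q[...,2]]).T
E
python3 - <<'E'
from h import *
print(get_obs()); import workcell; print([a for a in dir(workcell) if a[0]!='_'])
for n in('scene','top'):
    c=save(n,n+'0.png'); print(n,c['fov_y'],c['cx'],c['cy'],c['rvec'],c['tvec'])
    try: print(ray(c,c['cx'],c['cy']))
    except Exception as e: print(e)
E
```

```text
{'clock': 0.0, 'joint_pos': array([ 1.26239869,  0.33288233, -0.06475628,  1.4609653 ,  0.02159646,
        1.34991668, -0.0884993 ]), 'joint_velocities': array([ 0.00126454, -0.00072334, -0.00145319, -0.00022495, -0.00037412,
        0.00066361,  0.00015393]), 'tau': array([ 7.94863190e-04, -6.25454950e+01,  4.95339639e-02, -3.91598189e+01,
        1.62830902e-02,  1.00338523e-02,  1.56036975e-05]), 'position': array([ 0.17612283, -0.59927757,  0.24149809]), 'ee_rot': array([ 9.89801742e-01,  1.42449876e-01, -1.28905179e-04, -7.26630429e-04]), 'ft_force': array([ 0.36529106, -0.08861132, -0.33126518]), 'torque': array([ 0.0275331 ,  0.02836546, -0.02778293]), 'grasp_force': 0.0, 'grip_width': 1.0009275331957732}
['MotionError', 'camera', 'get_obs', 'hand_in', 'tcp_to_tips']
scene 55.90820204529298 276.65094299805156 210.90127464696963 [ 1.15453777  2.45289241 -0.92056276] [ 0.32842228 -0.23744021  1.83921202]
(array([1.25191957, 0.65180961, 1.24690878]), array([-0.4898827 , -0.42944594, -0.75867722]))
top 49.9903214766325 276.50536364778486 213.68583571347145 [ 2.19317829 -2.15657716  0.07431916] [0.00561909 0.54492344 1.57705528]
(array([ 0.41712585, -0.00498075,  1.6155673 ]), array([ 0.07981988,  0.01236391, -0.99673262]))
```

View pics/scene0.png

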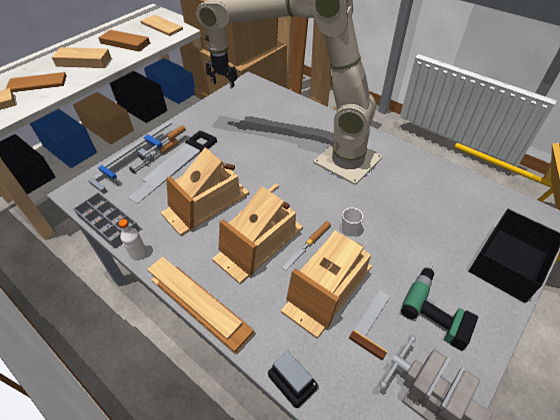

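View pics/top0.png

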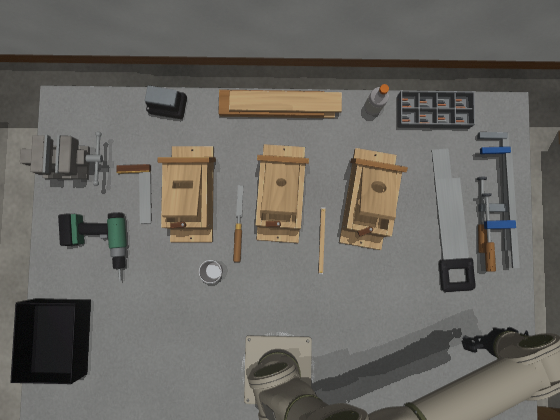

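The slot box is the left one in the top view (entrance about (182,184), button about (177,225)), with the cup just in front of it at (210,271). I'll enlarge both views.

```bash
python3 - <<'E'
import cv2,numpy as np
a=cv2.imread('pics/top0.png')[140:250,150:240]; b=cv2.imread('pics/scene0.png')[225:340,280:380]
a=cv2.resize(a,None,fx=4.4,fy=5,interpolation=cv2.INTER_CUBIC) if 0 else cv2.resize(a,None,fx=4.4,fy=4.4,interpolation=cv2.INTER_CUBIC)
b=cv2.resize(b,None,fx=4,fy=4,interpolation=cv2.INTER_CUBIC)
h=max(a.shape[0],b.shape[0]); o=np.zeros((h,a.shape[1]+b.shape[1],3),np.uint8); o[:a.shape[0],:a.shape[1]]=a; o[:b.shape[0],a.shape[1]:]=b
print(o.shape,a.shape); cv2.imwrite('pics/crop0.png',o)
E
```

```text
(484, 796, 3) (484, 396, 3)
```

View pics/crop0.png

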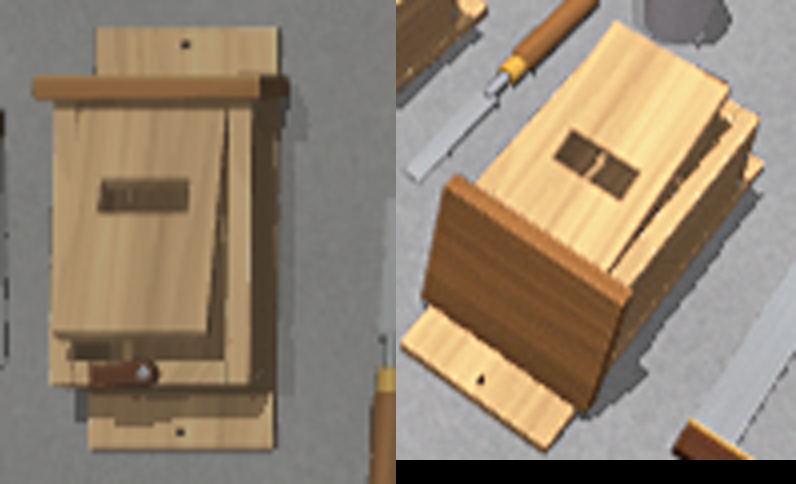

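The crop shows the box square-on. In crop pixels the foot rim corners are (50,384) and (250,384), the screw is (146,372), the arm points to +y with its end at about (91,373), and the panel edge runs (54,333)–(210,333). I'll fit the pose.

```bash
python3 - <<'E'
from h import *
from scipy.optimize import least_squares
c=load('top0.png'); px=lambda u,v:(150+u/4.4,140+v/4.4)
def pts(p):
    x,y,w,t,b=p
    L=[[-.110,.075,.140],[-.110,-.075,.140],[-.101,0,.156],[-.155,.075,.018],[-.155,-.075,.018]]
    # panel edge: 186 from pivot, outer face 9 above pivot line
    e=lambda s:[.096-.186*np.cos(t)-.009*np.sin(t)*-1*-1, s*.055, .131+.186*np.sin(t)+.009*np.cos(t)]
    L+= [e(1),e(-1)]
    L+= [[-.101-np.sin(-b)*.041, .041*np.cos(b), .1485]]
    Lr=np.array(L); 
    return R.from_euler('z',w).apply(Lr)+[x,y,0]
obs=np.array([px(50,384),px(250,384),px(146,372),px(88,449),px(275,449),px(54,333),px(210,333),px(91,373)])
r=least_squares(lambda p:(proj(c,pts(p))-obs).ravel(),[.55,.3,0,.5,0])
print(r.x.round(4)); print(r.fun.reshape(-1,2).round(2)); P=pts(r.x);print(P.round(4))
print('cup',atz(c,210,270,.09), 'tips',tcp_to_tips)
s=load('scene0.png'); e=P[5:7]; print((proj(s,P)-[280,225])*4+[396,0])
E
```

```text
[ 0.5952  0.3169  0.0114  0.4139 -0.0278]
[[ 0.14 -0.02]
 [ 0.22  0.22]
 [ 0.08 -0.19]
 [ 0.29 -0.41]
 [-0.02 -0.17]
 [-0.41  0.17]
 [-0.79  0.35]
 [ 0.57 -0.  ]]
[[0.4844 0.3906 0.14  ]
 [0.4861 0.2406 0.14  ]
 [0.4942 0.3157 0.156 ]
 [0.4394 0.3901 0.018 ]
 [0.4411 0.2401 0.018 ]
 [0.5167 0.371  0.214 ]
 [0.5179 0.261  0.214 ]
 [0.4926 0.3567 0.1485]]
cup [0.34528654 0.2347342  0.09      ] tips 0.011
[[756.69034307 114.80628776]
 [607.64553132  26.53737222]
 [677.03000285  65.22564748]
 [760.71452409 158.98228594]
 [622.86095914  75.57740617]
 [728.9438943   75.13403908]
 [613.91755321   7.83832291]
 [718.17613041  94.20130865]]
```

Pose: box at (0.595, 0.317), yaw 0.65°, front about 0.4 rad open, button about −0.03. I'll lift, square the tool up and cross over with the fingers shut.

>>> apply_moves(
  rows=[
    {"z": -40, "az": 5.3, "gripper": 1},
    {"z": -40, "az": 5.3, "gripper": 1},
    {"z": -40, "az": 5.2, "gripper": 1},
    {"x": 38, "y": -10, "gripper": 1},
    {"x": 38, "y": -10, "gripper": 1},
  ],
)

```text
invalid input at $.rows[0]: expected keys x, y, z, ax, ay, az, gripper
```

>>> apply_moves(
  rows=[
    {"x": 30, "y": -27, "gripper": 1},
    {"x": 30, "y": -27, "gripper": 1},
    {"x": 30, "y": -27, "gripper": 1},
    {"x": 30, "y": -27, "gripper": 1},
    {"x": 30, "y": -27, "gripper": 1},
  ],
)

```text
invalid input at $.rows[0]: expected keys x, y, z, ax, ay, az, gripper
```

>>> apply_moves(
  rows=[
    {"x": 10, "y": -38, "gripper": 1},
    {"x": 10, "y": -38, "gripper": 1},
    {"x": 10, "y": -38, "gripper": 1},
    {"x": 10, "y": -38, "gripper": 1},
    {"x": 10, "y": -38, "gripper": 1},
  ],
)

```text
invalid input at $.rows[0]: expected keys x, y, z, ax, ay, az, gripper
```

>>> apply_moves(
  rows=[
    {"x": 0, "y": 0, "z": -40, "ax": 0, "ay": 0, "az": 5.3, "gripper": 1},
    {"x": 0, "y": 0, "z": -40, "ax": 0, "ay": 0, "az": 5.3, "gripper": 1},
    {"x": 0, "y": 0, "z": -40, "ax": 0, "ay": 0, "az": 5.2, "gripper": 1},
    {"x": 38, "y": -10, "z": 0, "ax": 0, "ay": 0, "az": 0, "gripper": 1},
    {"x": 38, "y": -10, "z": 0, "ax": 0, "ay": 0, "az": 0, "gripper": 1},
  ],
)

```text
clock: 0.52
position: [0.2506, -0.5804, 0.3654]
ee_rot: [1.0, 0.002, 0.001, 0.003]
ft_force: [1.0, 0.4, -1.8]
grip_width: 0.296
grasp_force: 0.0
```

>>> apply_moves(
  rows=[
    {"x": 30, "y": -27, "z": 0, "ax": 0, "ay": 0, "az": 0, "gripper": 1},
    {"x": 30, "y": -27, "z": 0, "ax": 0, "ay": 0, "az": 0, "gripper": 1},
    {"x": 30, "y": -27, "z": 0, "ax": 0, "ay": 0, "az": 0, "gripper": 1},
    {"x": 30, "y": -27, "z": 0, "ax": 0, "ay": 0, "az": 0, "gripper": 1},
    {"x": 30, "y": -27, "z": 0, "ax": 0, "ay": 0, "az": 0, "gripper": 1},
  ],
)

```text
clock: 0.93
position: [0.4017, -0.4408, 0.3621]
ee_rot: [1.0, 0.005, -0.0, -0.0]
ft_force: [0.8, -0.3, -0.3]
grip_width: 0.004
grasp_force: 0.0
```

>>> apply_moves(
  rows=[
    {"x": 10, "y": -38, "z": 0, "ax": 0, "ay": 0, "az": 0, "gripper": 1},
    {"x": 10, "y": -38, "z": 0, "ax": 0, "ay": 0, "az": 0, "gripper": 1},
    {"x": 10, "y": -38, "z": 0, "ax": 0, "ay": 0, "az": 0, "gripper": 1},
    {"x": 10, "y": -38, "z": 0, "ax": 0, "ay": 0, "az": 0, "gripper": 1},
    {"x": 10, "y": -38, "z": 0, "ax": 0, "ay": 0, "az": 0, "gripper": 1},
  ],
)

```text
clock: 1.35
position: [0.4487, -0.2499, 0.362]
ee_rot: [1.0, 0.005, -0.0, 0.0]
ft_force: [1.0, 0.1, 0.2]
grip_width: 0.005
grasp_force: 0.0
```

>>> apply_moves(
  rows=[
    {"x": 6, "y": -38, "z": 0, "ax": 0, "ay": 0, "az": 0, "gripper": 1},
    {"x": 6, "y": -38, "z": 0, "ax": 0, "ay": 0, "az": 0, "gripper": 1},
    {"x": 6, "y": -38, "z": 0, "ax": 0, "ay": 0, "az": 0, "gripper": 1},
    {"x": 6, "y": -38, "z": 0, "ax": 0, "ay": 0, "az": 0, "gripper": 1},
    {"x": 6, "y": -38, "z": 0, "ax": 0, "ay": 0, "az": 0, "gripper": 1},
  ],
)

```text
clock: 1.77
position: [0.4765, -0.0597, 0.3622]
ee_rot: [1.0, 0.005, -0.0, 0.0]
ft_force: [0.5, -0.1, 0.7]
grip_width: -0.002
grasp_force: 0.0
```

>>> apply_moves(
  rows=[
    {"x": 6, "y": -38, "z": 0, "ax": 0, "ay": 0, "az": 0, "gripper": 1},
    {"x": 6, "y": -38, "z": 0, "ax": 0, "ay": 0, "az": 0, "gripper": 1},
    {"x": 6, "y": -38, "z": 0, "ax": 0, "ay": 0, "az": 0, "gripper": 1},
    {"x": 6, "y": -38, "z": 0, "ax": 0, "ay": 0, "az": 0, "gripper": 1},
    {"x": 6, "y": -38, "z": 0, "ax": 0, "ay": 0, "az": 0, "gripper": 1},
  ],
)

```text
clock: 2.18
position: [0.5047, 0.1304, 0.3622]
ee_rot: [1.0, 0.005, 0.0, 0.0]
ft_force: [1.5, -0.1, 0.6]
grip_width: -0.004
grasp_force: 0.0
```

>>> apply_moves(
  rows=[
    {"x": 6, "y": -38, "z": 0, "ax": 0, "ay": 0, "az": 0, "gripper": 1},
    {"x": 6, "y": -38, "z": 10, "ax": 0, "ay": 0, "az": 0, "gripper": 1},
    {"x": 6, "y": -38, "z": 20, "ax": 0, "ay": 0, "az": 0, "gripper": 1},
    {"x": 6, "y": -36, "z": 20, "ax": 0, "ay": 0, "az": 0, "gripper": 1},
    {"x": 6, "y": -36, "z": 20, "ax": 0, "ay": 0, "az": 0, "gripper": 1},
  ],
)

```text
clock: 2.6
position: [0.5329, 0.3152, 0.2919]
ee_rot: [1.0, 0.005, 0.0, 0.0]
ft_force: [0.2, -0.6, 1.1]
grip_width: -0.003
grasp_force: 0.0
```

```bash
python3 - <<'E'
from h import *
print(get_obs()['position'])
c=save('wrist','w1.png'); print(c['fov_y'],c['cx'],c['cy'])
s=camera('scene')['color'][170:330,270:400,::-1]; cv2.imwrite('pics/s1.png',np.hstack([cv2.resize(c['color'][:,:,::-1],(480,360)),cv2.resize(s,(292,360),interpolation=cv2.INTER_CUBIC)]))
E
```

```text
[0.5328971  0.31515473 0.29194204]
65.70646984690485 281.90937331671364 212.91811601859948
```

View pics/s1.png

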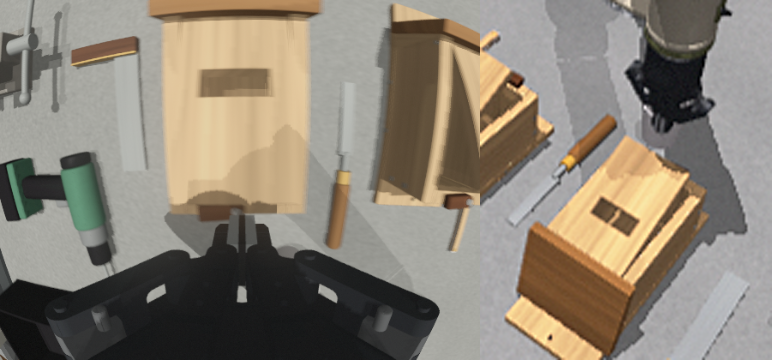

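The fingertips are central over the panel's foot end (finger tip at about (238,215) in the wrist view) and well short of the button. Descending.

>>> apply_moves(
  rows=[
    {"x": 5, "y": 0, "z": 20, "ax": 0, "ay": 0, "az": 0, "gripper": 1},
    {"x": 0, "y": 0, "z": 20, "ax": 0, "ay": 0, "az": 0, "gripper": 1},
    {"x": 0, "y": 0, "z": 10, "ax": 0, "ay": 0, "az": 0, "gripper": 1},
    {"x": 0, "y": 0, "z": 6, "ax": 0, "ay": 0, "az": 0, "gripper": 1},
    {"x": 0, "y": 0, "z": 6, "ax": 0, "ay": 0, "az": 0, "gripper": 1},
  ],
)

```text
clock: 3.12
position: [0.5379, 0.3132, 0.2311]
ee_rot: [1.0, 0.005, 0.0, 0.0]
ft_force: [-0.4, -0.4, -0.3]
grip_width: -0.005
grasp_force: 0.0
```

>>> apply_moves(
  rows=[
    {"x": 0, "y": 0, "z": 5, "ax": 0, "ay": 0, "az": 0, "gripper": 1},
    {"x": 0, "y": 0, "z": 5, "ax": 0, "ay": 0, "az": 0, "gripper": 1},
    {"x": 0, "y": 0, "z": 5, "ax": 0, "ay": 0, "az": 0, "gripper": 1},
    {"x": 0, "y": 0, "z": 5, "ax": 0, "ay": 0, "az": 0, "gripper": 1},
    {"x": 0, "y": 0, "z": 5, "ax": 0, "ay": 0, "az": 0, "gripper": 1},
  ],
)

```text
clock: 3.53
position: [0.5379, 0.3137, 0.2061]
ee_rot: [1.0, 0.005, 0.0, -0.0]
ft_force: [-0.8, 0.4, 2.7]
grip_width: -0.001
grasp_force: 0.9
```

Contact at about 2.7 N. I'll continue down slowly.

>>> apply_moves(
  rows=[
    {"x": 0, "y": 0, "z": 4, "ax": 0, "ay": 0, "az": 0, "gripper": 1},
    {"x": 0, "y": 0, "z": 4, "ax": 0, "ay": 0, "az": 0, "gripper": 1},
    {"x": 0, "y": 0, "z": 4, "ax": 0, "ay": 0, "az": 0, "gripper": 1},
    {"x": 0, "y": 0, "z": 4, "ax": 0, "ay": 0, "az": 0, "gripper": 1},
    {"x": 0, "y": 0, "z": 4, "ax": 0, "ay": 0, "az": 0, "gripper": 1},
  ],
)

```text
clock: 3.95
position: [0.5378, 0.3136, 0.1857]
ee_rot: [1.0, 0.005, 0.0, 0.0]
ft_force: [-0.7, 0.3, 2.5]
grip_width: -0.001
grasp_force: 0.9
```

>>> apply_moves(
  rows=[
    {"x": 0, "y": 0, "z": 4, "ax": 0, "ay": 0, "az": 0, "gripper": 1},
    {"x": 0, "y": 0, "z": 4, "ax": 0, "ay": 0, "az": 0, "gripper": 1},
    {"x": 0, "y": 0, "z": 4, "ax": 0, "ay": 0, "az": 0, "gripper": 1},
    {"x": 0, "y": 0, "z": 3, "ax": 0, "ay": 0, "az": 0, "gripper": 1},
    {"x": 0, "y": 0, "z": 2, "ax": 0, "ay": 0, "az": 0, "gripper": 1},
  ],
)

```text
clock: 4.37
position: [0.5377, 0.3134, 0.1685]
ee_rot: [1.0, 0.005, -0.0, 0.0]
ft_force: [-1.6, -0.3, 1.4]
grip_width: 0.001
grasp_force: 0.9
```

>>> apply_moves(
  rows=[
    {"x": 0, "y": 0, "z": 3, "ax": 0, "ay": 0, "az": 0, "gripper": 1},
    {"x": 0, "y": 0, "z": 3, "ax": 0, "ay": 0, "az": 0, "gripper": 1},
    {"x": 0, "y": 0, "z": 3, "ax": 0, "ay": 0, "az": 0, "gripper": 1},
    {"x": 0, "y": 0, "z": 2, "ax": 0, "ay": 0, "az": 0, "gripper": 1},
    {"x": 0, "y": 0, "z": 1, "ax": 0, "ay": 0, "az": 0, "gripper": 1},
  ],
)

```text
clock: 4.78
position: [0.5377, 0.3135, 0.1567]
ee_rot: [1.0, 0.005, -0.0, 0.0]
ft_force: [-1.5, 0.5, 1.0]
grip_width: 0.001
grasp_force: 0.9
```

>>> apply_moves(
  rows=[
    {"x": 0, "y": 0, "z": 1, "ax": 0, "ay": 0, "az": 0, "gripper": 1},
    {"x": 0, "y": 0, "z": 1, "ax": 0, "ay": 0, "az": 0, "gripper": 1},
    {"x": 0, "y": 0, "z": 1, "ax": 0, "ay": 0, "az": 0, "gripper": 1},
    {"x": 0, "y": 0, "z": 0.5, "ax": 0, "ay": 0, "az": 0, "gripper": 1},
    {"x": 0, "y": 0, "z": 0, "ax": 0, "ay": 0, "az": 0, "gripper": 1},
  ],
)

```text
clock: 5.2
position: [0.5379, 0.3135, 0.1535]
ee_rot: [1.0, 0.005, 0.0, 0.0]
ft_force: [-0.7, -0.1, -0.2]
grip_width: -0.002
grasp_force: 0.1
```

>>> apply_moves(
  rows=[
    {"x": 0, "y": 0, "z": 0.6, "ax": 0, "ay": 0, "az": 0, "gripper": 1},
    {"x": 0, "y": 0, "z": 0.6, "ax": 0, "ay": 0, "az": 0, "gripper": 1},
    {"x": 0, "y": 0, "z": 0.6, "ax": 0, "ay": 0, "az": 0, "gripper": 1},
    {"x": 0, "y": 0, "z": 0.4, "ax": 0, "ay": 0, "az": 0, "gripper": 1},
    {"x": 0, "y": 0, "z": 0, "ax": 0, "ay": 0, "az": 0, "gripper": 1},
  ],
)

```text
clock: 5.62
position: [0.5379, 0.3135, 0.1513]
ee_rot: [1.0, 0.005, 0.0, 0.0]
ft_force: [0.2, -0.3, 1.0]
grip_width: 0.0
grasp_force: 0.1
```

>>> apply_moves(
  rows=[
    {"x": 0, "y": 0, "z": 0.4, "ax": 0, "ay": 0, "az": 0, "gripper": 1},
    {"x": 0, "y": 0, "z": 0.4, "ax": 0, "ay": 0, "az": 0, "gripper": 1},
    {"x": 0, "y": 0, "z": 0, "ax": 0, "ay": 0, "az": 0, "gripper": 1},
  ],
)

```text
clock: 5.87
position: [0.5379, 0.3135, 0.1511]
ee_rot: [1.0, 0.005, 0.0, 0.0]
ft_force: [-3.7, -1.3, 6.6]
grip_width: -0.001
grasp_force: 3.3
```

Force is rising while the position stays at 0.151, so this is the stop. One more small press to seat it, then rise and look.

>>> apply_moves(
  rows=[
    {"x": 0, "y": 0, "z": 0.4, "ax": 0, "ay": 0, "az": 0, "gripper": 1},
    {"x": 0, "y": 0, "z": 0, "ax": 0, "ay": 0, "az": 0, "gripper": 1},
    {"x": 0, "y": 0, "z": 0, "ax": 0, "ay": 0, "az": 0, "gripper": 1},
  ],
)

```text
clock: 6.12
position: [0.5379, 0.3135, 0.1511]
ee_rot: [1.0, 0.005, 0.0, 0.0]
ft_force: [-4.8, -2.6, 9.4]
grip_width: -0.002
grasp_force: 4.7
```

>>> apply_moves(
  rows=[
    {"x": 0, "y": 0, "z": -10, "ax": 0, "ay": 0, "az": 0, "gripper": 1},
    {"x": 0, "y": 0, "z": -20, "ax": 0, "ay": 0, "az": 0, "gripper": 1},
    {"x": 0, "y": 0, "z": -40, "ax": 0, "ay": 0, "az": 0, "gripper": 1},
    {"x": -25, "y": -30, "z": -30, "ax": 0, "ay": 0, "az": 0, "gripper": 1},
    {"x": -25, "y": -30, "z": 0, "ax": 0, "ay": 0, "az": 0, "gripper": 1},
  ],
)

```text
clock: 6.53
position: [0.4946, 0.3681, 0.2517]
ee_rot: [1.0, 0.002, 0.004, -0.002]
ft_force: [-0.6, 1.5, -0.4]
grip_width: 0.0
grasp_force: 0.0
```

```bash
python3 - <<'E'
from h import *
print(get_obs()['position'])
c=save('wrist','w2.png'); s=save('scene','s2.png'); t=save('top','t2.png')
z=lambda im,a,b,cc,d,w,h:cv2.resize(im['color'][a:b,cc:d,::-1],(w,h),interpolation=cv2.INTER_CUBIC)
cv2.imwrite('pics/c2.png',np.hstack([z(c,0,420,0,560,400,300)[:, :],z(s,225,325,285,385,400,400)[:300]]))
cv2.imwrite('pics/c2.png',np.vstack([np.hstack([z(c,100,310,140,420,400,300),z(s,225,300,290,390,400,300)]),np.hstack([z(t,170,245,140,240,400,300),np.zeros((300,400,3),np.uint8)])]))
E
```

```text
[0.49464365 0.36807609 0.25171928]
```

View pics/c2.png

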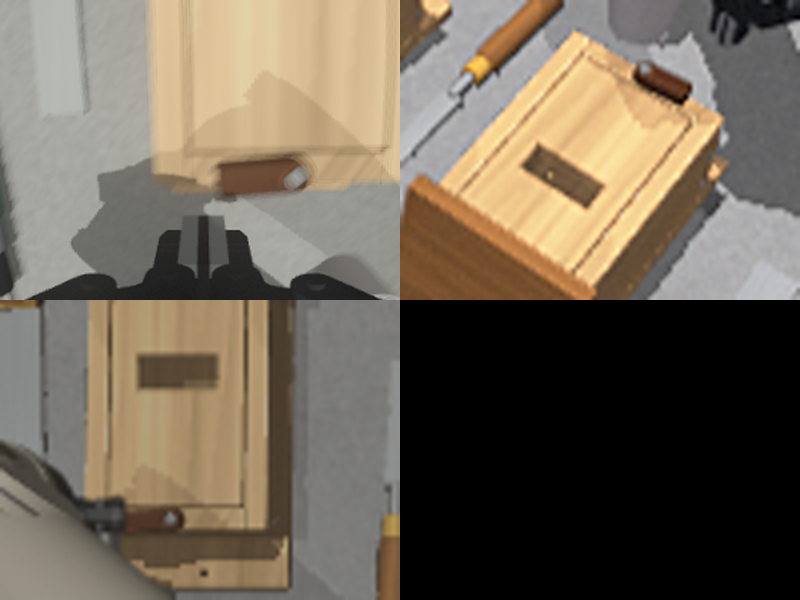

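The front is flush in the scene view and the button is still parked (arm end towards +y). Now I'll come down on the robot side of the arm, just outside the foot.

>>> apply_moves(
  rows=[
    {"x": -32, "y": 10, "z": 0, "ax": 0, "ay": 0, "az": 0, "gripper": 1},
    {"x": 0, "y": 16, "z": 20, "ax": 0, "ay": 0, "az": 0, "gripper": 1},
    {"x": 0, "y": 0, "z": 30, "ax": 0, "ay": 0, "az": 0, "gripper": 1},
    {"x": 0, "y": 0, "z": 20, "ax": 0, "ay": 0, "az": 0, "gripper": 1},
    {"x": 0, "y": 0, "z": 0, "ax": 0, "ay": 0, "az": 0, "gripper": 1},
  ],
)

```text
clock: 7.1
position: [0.4586, 0.3394, 0.1714]
ee_rot: [1.0, 0.004, -0.002, 0.002]
ft_force: [0.2, -0.1, -0.9]
grip_width: 0.001
grasp_force: 0.0
```

>>> apply_moves(
  rows=[
    {"x": 0, "y": -8, "z": 7, "ax": 0, "ay": 0, "az": 0, "gripper": 1},
    {"x": 0, "y": 0, "z": 6, "ax": 0, "ay": 0, "az": 0, "gripper": 1},
    {"x": 3, "y": 0, "z": 0, "ax": 0, "ay": 0, "az": 0, "gripper": 1},
    {"x": 0, "y": 0, "z": 0, "ax": 0, "ay": 0, "az": 0, "gripper": 1},
  ],
)

```text
clock: 7.43
position: [0.463, 0.3505, 0.1631]
ee_rot: [1.0, 0.005, 0.0, -0.0]
ft_force: [0.3, 0.4, -0.0]
grip_width: -0.0
grasp_force: 0.0
```

```bash
python3 - <<'E'
from h import *
print(get_obs()['position'])
c=save('wrist','w3.png'); s=save('scene','s3.png')
z=lambda im,a,b,cc,d,w,h:cv2.resize(im['color'][a:b,cc:d,::-1],(w,h),interpolation=cv2.INTER_CUBIC)
cv2.imwrite('pics/c3.png',np.hstack([z(c,100,310,140,420,400,300),z(s,205,280,310,410,400,300)]))
E
```

```text
[0.46303386 0.35052279 0.16308701]
```

View pics/c3.png

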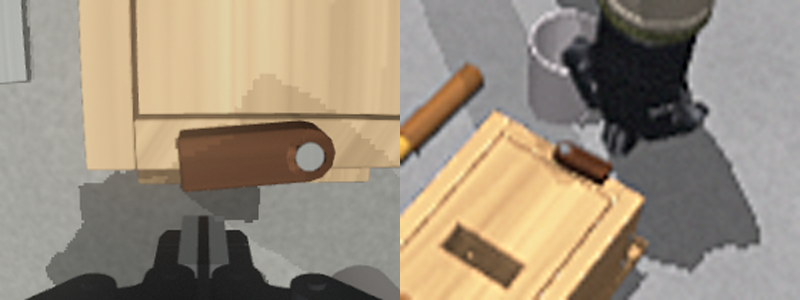

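The shut fingers stand just behind the arm, about 34 mm from the screw and clear of everything. Now I'll push round in an arc.

>>> apply_moves(
  rows=[
    {"x": 4, "y": 0, "z": 2, "ax": 0, "ay": 0, "az": 0, "gripper": 1},
    {"x": 4, "y": 0, "z": 2, "ax": 0, "ay": 0, "az": 0, "gripper": 1},
    {"x": 4, "y": 0, "z": 0, "ax": 0, "ay": 0, "az": 0, "gripper": 1},
    {"x": 4, "y": -0.5, "z": 0, "ax": 0, "ay": 0, "az": 0, "gripper": 1},
    {"x": 4, "y": -0.5, "z": 0, "ax": 0, "ay": 0, "az": 0, "gripper": 1},
  ],
)

```text
clock: 7.95
position: [0.4826, 0.3514, 0.1584]
ee_rot: [1.0, 0.005, -0.0, 0.0]
ft_force: [-0.6, 0.3, -0.1]
grip_width: 0.001
grasp_force: 0.6
```

>>> apply_moves(
  rows=[
    {"x": 4, "y": 0, "z": 0, "ax": 0, "ay": 0, "az": 0, "gripper": 1},
    {"x": 4, "y": 0, "z": 0, "ax": 0, "ay": 0, "az": 0, "gripper": 1},
    {"x": 4, "y": 0, "z": 0, "ax": 0, "ay": 0, "az": 0, "gripper": 1},
    {"x": 0, "y": 0, "z": 0, "ax": 0, "ay": 0, "az": 0, "gripper": 1},
  ],
)

```text
clock: 8.28
position: [0.4953, 0.3513, 0.1585]
ee_rot: [1.0, 0.005, 0.0, -0.0]
ft_force: [-0.6, 0.4, 0.9]
grip_width: -0.002
grasp_force: 0.2
```

>>> apply_moves(
  rows=[
    {"x": 4, "y": 0, "z": 0, "ax": 0, "ay": 0, "az": 0, "gripper": 1},
    {"x": 4, "y": 0, "z": 0, "ax": 0, "ay": 0, "az": 0, "gripper": 1},
    {"x": 4, "y": 1, "z": 0, "ax": 0, "ay": 0, "az": 0, "gripper": 1},
    {"x": 4, "y": 2, "z": 0, "ax": 0, "ay": 0, "az": 0, "gripper": 1},
    {"x": 4, "y": 2, "z": 0, "ax": 0, "ay": 0, "az": 0, "gripper": 1},
  ],
)

```text
clock: 8.7
position: [0.5148, 0.3465, 0.1586]
ee_rot: [1.0, 0.005, 0.0, -0.0]
ft_force: [-1.2, 0.8, 0.1]
grip_width: 0.003
grasp_force: 0.5
```

>>> apply_moves(
  rows=[
    {"x": 3, "y": 3, "z": 0, "ax": 0, "ay": 0, "az": 0, "gripper": 1},
    {"x": 3, "y": 3, "z": 0, "ax": 0, "ay": 0, "az": 0, "gripper": 1},
    {"x": 2, "y": 3, "z": 0, "ax": 0, "ay": 0, "az": 0, "gripper": 1},
    {"x": 0, "y": 2, "z": 0, "ax": 0, "ay": 0, "az": 0, "gripper": 1},
    {"x": 0, "y": 0, "z": 0, "ax": 0, "ay": 0, "az": 0, "gripper": 1},
  ],
)

```text
clock: 9.12
position: [0.5229, 0.3359, 0.1588]
ee_rot: [1.0, 0.005, 0.001, -0.001]
ft_force: [1.8, 2.7, -0.5]
grip_width: -0.002
grasp_force: 1.1
```

```bash
python3 - <<'E'
from h import *
print(get_obs()['position'])
c=save('wrist','w4.png'); s=save('scene','s4.png')
z=lambda im,a,b,cc,d,w,h:cv2.resize(im['color'][a:b,cc:d,::-1],(w,h),interpolation=cv2.INTER_CUBIC)
cv2.imwrite('pics/c4.png',np.hstack([z(c,100,310,140,420,400,300),z(s,205,280,310,410,400,300)]))
E
```

```text
[0.52294009 0.33587573 0.15883689]
```

View pics/c4.png

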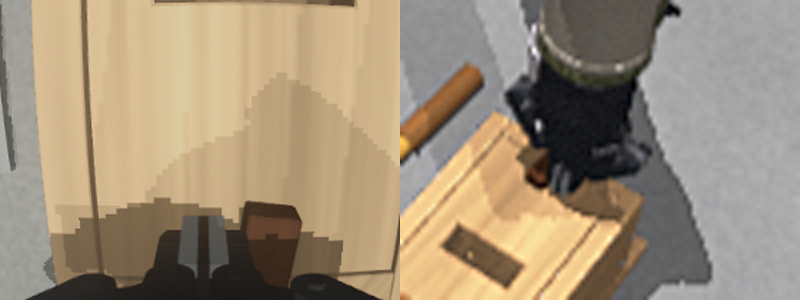

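The button now points along +x beside the fingers, tilted slightly. A few more mm will give margin, then back off sideways and up.

>>> apply_moves(
  rows=[
    {"x": 0, "y": 2, "z": 0, "ax": 0, "ay": 0, "az": 0, "gripper": 1},
    {"x": 0, "y": 2, "z": 0, "ax": 0, "ay": 0, "az": 0, "gripper": 1},
    {"x": 0, "y": 1, "z": 0, "ax": 0, "ay": 0, "az": 0, "gripper": 1},
    {"x": 0, "y": 0, "z": 0, "ax": 0, "ay": 0, "az": 0, "gripper": 1},
    {"x": 0, "y": 0, "z": 0, "ax": 0, "ay": 0, "az": 0, "gripper": 1},
  ],
)

```text
clock: 9.63
position: [0.5219, 0.3323, 0.1589]
ee_rot: [1.0, 0.006, 0.0, -0.001]
ft_force: [0.2, 7.1, -1.1]
grip_width: -0.0
grasp_force: 3.1
```

>>> apply_moves(
  rows=[
    {"x": 0, "y": -8, "z": 0, "ax": 0, "ay": 0, "az": 0, "gripper": 1},
    {"x": 0, "y": -8, "z": -10, "ax": 0, "ay": 0, "az": 0, "gripper": 1},
    {"x": 0, "y": 0, "z": -35, "ax": 0, "ay": 0, "az": 0, "gripper": 1},
    {"x": 0, "y": 0, "z": -40, "ax": 0, "ay": 0, "az": 0, "gripper": 1},
    {"x": -40, "y": 0, "z": 0, "ax": 0, "ay": 0, "az": 0, "gripper": 1},
  ],
)

```text
clock: 10.05
position: [0.4904, 0.3475, 0.2524]
ee_rot: [1.0, 0.001, 0.005, -0.004]
ft_force: [0.6, 1.1, 2.2]
grip_width: 0.0
grasp_force: 0.0
```

>>> apply_moves(
  rows=[
    {"x": -35, "y": -10, "z": -15, "ax": 0, "ay": 0, "az": 0, "gripper": 1},
    {"x": 0, "y": 0, "z": 0, "ax": 0, "ay": 0, "az": 0, "gripper": 1},
    {"x": 0, "y": 0, "z": 0, "ax": 0, "ay": 0, "az": 0, "gripper": 1},
  ],
)

```text
clock: 10.3
position: [0.4455, 0.3577, 0.2607]
ee_rot: [1.0, 0.007, 0.001, -0.0]
ft_force: [0.8, 0.1, -0.1]
grip_width: 0.0
grasp_force: 0.0
```

```bash
python3 - <<'E'
from h import *
print(get_obs()['position'])
c=save('wrist','w5.png'); s=save('scene','s5.png'); t=save('top','t5.png')
z=lambda im,a,b,cc,d,w,h:cv2.resize(im['color'][a:b,cc:d,::-1],(w,h),interpolation=cv2.INTER_CUBIC)
cv2.imwrite('pics/c5.png',np.vstack([np.hstack([z(c,60,270,140,420,400,300),z(s,225,300,290,390,400,300)]),np.hstack([z(t,140,245,140,280,400,300),z(s,0,420,0,560,400,300)])]))
E
```

```text
[0.44546734 0.35772479 0.26073809]
```

View pics/c5.png

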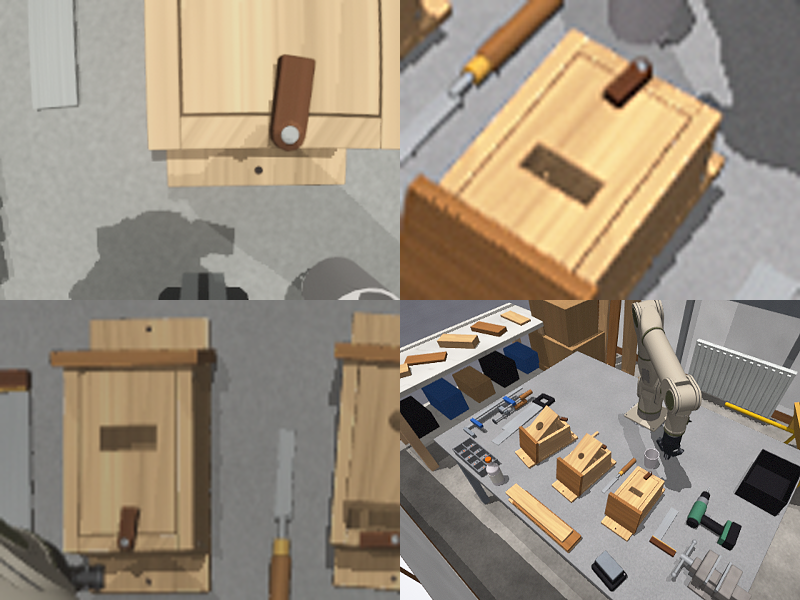

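The front is flush and the button lies along +x across it, at about 1.6 rad (arm end (297,57), screw (290,134) in the wrist crop). The robot is clear, so I'll hand in.

```bash
python3 -c "
from workcell import *
print(hand_in())"
```

```text
the job is handed in; nothing more can be done
None
```

The slot box's front is shut flush with its turn-button lying across it (about 1.6 rad in the last picture), nothing else looked disturbed, and the job was handed in at about 10.5 s; hand-in returned no verdict.

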